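Set the tape dispenser one click up and feed a length

ROBOT

A 7-joint arm with a two-finger parallel gripper is mounted at the origin on the work surface. World frame = base frame: x ahead of the robot, y to its left, z up, the work surface at z = 0. Lengths are in mm, angles in rad, forces in N, time in s.
With the tool pointing down it reaches from about 400 to 850 mm from the base axis. Payload 4.5 kg.
Tool frame: the origin (TCP) lies at the very end of the fingers, on their centre line; the grasp point (between the pads) lies 19 mm behind it; x points along the fingers, z is the direction in which the jaws open and shut, and the axes are right-handed (so a half turn about x gives the same grasp; the last joint's range is limited). The gripper opens to 85 mm and grips with 20 to 120 N. Pads are 22 mm wide; open, the fingers measure 114 mm over their backs; the gripper's body (76 mm by 85 mm) begins 54 mm behind the grasp point. The pads swing forward as they close: fully open they stand 13 mm farther back than shut.
Start: joints at [1.192, 0.689, -0.195, 1.565, 0.157, 0.902, -0.215], TCP at [250.767, -572.515, 194.017] pointing down, gripper open.
Joint ranges: [-3.01, 3.01], [-0.46, 2.08], [-1.47, 1.51], [0.13, 2.56], [-1, 4.14], [0.04, 2.09], [-2.66, 2.66]. Speed limits (rad/s): [2.57, 2.57, 3.14, 3.14, 3.14, 3.14, 3.14].

INTERFACE

Orientations are given as a rotation vector (axis times angle).
In Python, from bench import monitor, grab_frame, ticket gives the robot as it stands. The module is installed in compiled form; this text tells all that it offers.
- The arm moves only by the shell command python3 -m inch 'ROWS' [FORCE]. ROWS is JSON, a list of rows, each a list of 3 entries, a list of its own where there are three numbers: the shift along the tool's x, y, z each as a share of 800 mm, from -1 to 1, then the turn about the tool's x as a share of 2 rad, from -1 to 1, then the opening, from -1 (shut) to 1 (fully open), so that 0 is half open. In form: [[[dx, dy, dz], roll, grip], ...]. A call has 1 to 20 rows; each row is the pose to reach, as a shift and turn from the pose measured when the call began, along the tool's axes at that moment; what a row does not reach only later rows make up. A row lasts 1/10 s, in which the tool goes at most 50 mm and 8.59 degrees, less where a joint would pass 70% of its speed; a pose out of reach is approached as far as the arm can. A call with a number of a shift or a turn outside -1 to 1 is refused whole. A call with a gripper value outside its range is refused whole. The fingers move at their own pace and stop on an object; FORCE is the grip in N (left out, the last holds). Time passes only in rows, so rows that repeat a pose let the fingers close. It gives the time, the measured TCP pose, the force and the opening at its end, in the units of the state.
- monitor.get_obs(): the state, without advancing time (a new reading comes with each control period).
- grab_frame(name): name is "scene" or "side" or "wrist"; returns a dict with "frame" (400x640x3 uint8, red, green, blue), "z_map" (400x640 float32, mm along the optical axis (not along the pixel's ray), 0 where there is no reading), "K" (3x3 intrinsics, pixels), "R" (3x3) and "t" (3): a world point X has camera coordinates R X + t. Camera axes: x right, y down, z forward; pixel columns grow to the right and rows downward; lengths in mm; the calibration is good to about 2 mm. A picture is of the moment at which its call begins.
- ticket.sign_off(): hands the job in, once; it reports no verdict.
The state is a dict: "time_s": time; "joint_positions": joint angles; "qd": joint speeds; "joint_efforts": joint torques, N m; "position": TCP position; "ee_rot": TCP orientation; "wrist_force": force on the tool from outside, world axes, zero at the start; "wrist_torque": the same for the moment, N m; "opening": opening from 0.0 (shut) to 1.0 (fully open).
Only numpy, scipy, OpenCV 4.12 (cv2) and the standard library are available. Lean on these libraries where they do the work, as an engineer would, in place of code of your own. Each camera call takes 0.05 s, during which the arm holds its last target.

TASK

On the packing bench, rub the big knurled dial of the grey tape dispenser clockwise with a fingertip until it clicks one step on, from the small white dot to the green dot; do not let it run on to the large white dot. Then press the round green feed button fully down with a fingertip and let it come up again. Pick nothing up, and leave the dispenser and everything else on the bench where it stands.

Things in the scene. Friction and masses are not known exactly. Their poses are not given: they have to be found in the camera images.
- dispenser: bench tape dispenser, about 3 kg, loose on rubber feet: grey housing 170 (x) x 300 (y) x 85 mm tall, flat top deck. Origin: centre of the underside; at yaw 0 its x points away from the robot, z up. In its own axes: dial axis at x 0, y -15 mm; feed button at x 0, y -115 mm; holder with brown tape roll from y +67 to +136 mm, up to 152 mm above the bench
- length_dial (a joint): dial angle in rad, growing clockwise seen from above. Sprung detents at 0 (small white dot; starts there within 0.05), 0.70 (green dot) and 1.40 (large white dot), stops at -0.12 and 1.52. Turning takes at most 0.06 N m; past halfway (0.35, 1.05) it snaps on to the next detent, let go before that it springs back. More than one stroke is allowed
- dial_centre (a point): point on the dial's axis at its flat top face: black knurled disc 90 mm across and 18 mm high, too wide to pinch; its top lies 104 mm above the bench. A fingertip pressed on the top with about 5 to 15 N some 30 mm from the axis carries it round
- dial_mark (a point): outer end of the white pointer line on the dial's top face, 44 mm from the axis; turns with the dial and points to the dot of the present setting. The dots lie on the deck 61 mm from the dial axis: green at -x of the axis (dispenser's axes), small white 0.7 rad from it towards -y, large white 0.7 rad towards +y
- feed (a joint): travel of the feed button in m: 0 up, 0.006 fully down; a spring of about 5 N at full travel brings it back up
- feed_top (a point): centre of the top of the round green feed button, 28 mm across, in a black collar; its top lies 107 mm above the bench; pressed straight down 6 mm
- carton: closed brown carton 200 x 220 x 110 mm, 1.8 kg, origin under its centre; leave alone
- spray_bottle: blue spray bottle, 68 mm across, 161 mm tall, origin under its centre; leave alone
- tape_roll: spare brown tape roll lying flat, 96 mm across, 48 mm high, origin under its centre; leave alone
- marker: red marker pen lying along its x, 130 x 18 mm, origin at its underside; leave alone
- cutter: yellow box cutter lying along its x, 155 x 24 x 19 mm, origin at its underside; leave alone
- tub: clear tub 100 x 140 x 60 mm with goods in it, origin under its centre; leave alone

How it is judged (in metres and radians):
On the way, in this order (a step that is already met when the one before it is completed fails the run):
1. the dial has clicked into the green-dot detent (value of joint length_dial between 0.58 and 0.82 rad), for 0.2 s.
2. the feed button is pressed down with the dial at the green dot (all of step 1 and value of joint feed above 0.0045 m), for 0.05 s.
At the end, for the whole second after the job is handed in: The dial rests in the green-dot detent (0.70 rad, within 0.10), the feed button is up again (within 1.5 mm), the dispenser stands flat within 20 mm of where it was, and the carton, bottle, tape roll, marker, cutter and tub are each within 20 mm of where they were (value of joint length_dial between 0.6 and 0.8 rad and velocity of joint length_dial between -0.1 and 0.1 rad/s and value of joint feed below 0.0015 m and distance of each of dispenser, carton, spray_bottle, tape_roll, marker, cutter, tub from where it was at the start of the episode below 0.02 m and linear speed of dispenser below 0.02 m/s and angle between dispenser's own z axis and vertical below 0.05 rad); the robot touches nothing.
It fails at once if the dial runs past the green dot, more than halfway to the large dot (value of joint length_dial above 1.08 rad).
It fails at once if the feed button is pressed before the dial has been turned (value of joint feed above 0.0045 m and value of joint length_dial below 0.5 rad).
It fails at once if the dispenser is lifted, tipped or shoved (distance of dispenser from where it was at the start of the episode above 0.025 m or angle between dispenser's own z axis and vertical above 0.1 rad).
It fails at once if something that should be left alone is picked up or knocked away (distance of any of carton, spray_bottle, tape_roll, marker, cutter, tub from where it was at the start of the episode above 0.025 m).
It also fails if it takes over 42 s, if anything falls off the work surface, if the arm or the gripper's body presses on something with over 40 N, if the wrist force passes 120 N, or if a joint passes its speed limit or range.

## Working session

There is one attempt and no reset: what is moved stays moved. The work goes in short steps, Python scripts to look and compute and a shell command to move; the robot and the scene stay as the last step left them, time stands still between calls to the robot, and variables do not carry over. Pictures are saved under pics/ and viewed, and the job is handed in when it is done.

```bash
mkdir -p pics; cat > h.py <<'E'
import numpy as np, cv2
from bench import monitor, grab_frame, ticket
def save(n,fn):
    f=grab_frame(n); cv2.imwrite('pics/'+fn+'.png',f['frame'][:,:,::-1]); np.savez('pics/'+fn+'.npz',**f); return f
def px(f,u,v):
    z=float(f['z_map'][v,u]); K=f['K']
    c=np.array([(u-K[0,2])/K[0,0]*z,(v-K[1,2])/K[1,1]*z,z])
    return f['R'].T@(c-f['t'])
E
python3 - <<'E'
from h import *
for n in ['scene','side','wrist']: save(n,n+'0')
o=monitor.get_obs()
for k in o: print(k,np.round(o[k],3))
from scipy.spatial.transform import Rotation as R
print(R.from_rotvec(o['ee_rot']).as_matrix().round(3))
E
```

```text
time_s 0.15
joint_positions [ 1.192  0.69  -0.195  1.566  0.157  0.903 -0.215]
qd [-0.    -0.003 -0.    -0.003 -0.001 -0.001 -0.002]
joint_efforts [-1.0000e-03 -5.3993e+01 -1.2680e+00 -1.5872e+01  9.0000e-03  6.0000e-03
  0.0000e+00]
position [ 250.461 -571.993  193.353]
ee_rot [ 0.901  1.378 -0.9  ]
wrist_force [-0.573 -0.68  -0.06 ]
wrist_torque [ 0.018  0.035 -0.058]
opening 0.999
[[-0.001  0.916  0.401]
 [ 0.001  0.401 -0.916]
 [-1.    -0.    -0.001]]
```

View pics/scene0.png

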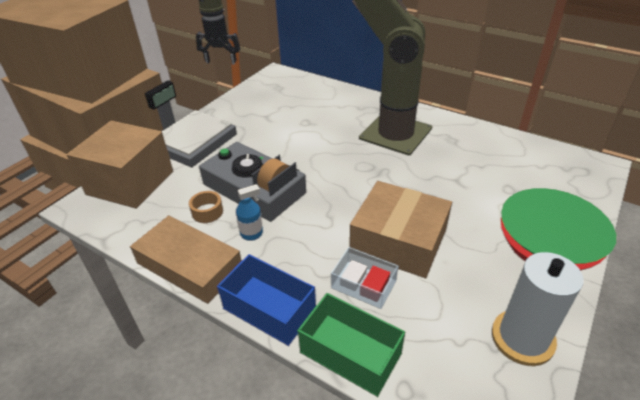

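View pics/side0.png

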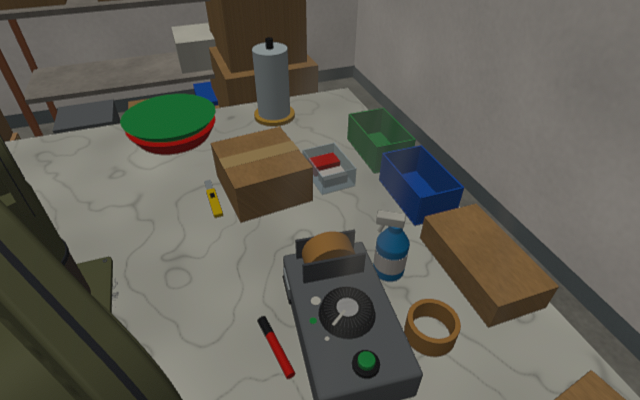

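View pics/wrist0.png

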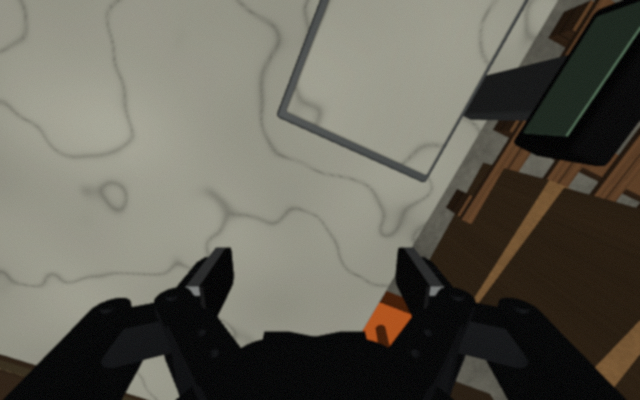

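The side view shows the dial hub at about (347,308), the button at (366,360), the green dot at (312,321), the small white dot at (326,338) and the large white dot at (316,300). I'll measure these next.

```bash
python3 - <<'E'
from h import *
f=dict(np.load('pics/side0.npz'))
im=f['frame'][220:400,250:450]
cv2.imwrite('pics/sidez.png',cv2.resize(im[:,:,::-1],None,fx=3.3,fy=3.3,interpolation=cv2.INTER_CUBIC))
for n,(u,v) in dict(hub=(347,308),btn=(366,360),green=(312,321),sw=(326,338),lw=(316,300),mark=(335,323)).items(): print(n,px(f,u,v).round(1), f['frame'][v,u])
def cloud(f):
    v,u=np.mgrid[:400,:640]; z=f['z_map'];K=f['K']
    c=np.stack([(u-K[0,2])/K[0,0]*z,(v-K[1,2])/K[1,1]*z,z],-1)
    return (c-f['t'])@f['R']
P=cloud(f); np.save('pics/P.npy',P)
ok=f['z_map']>0
m=ok&(P[...,2]>80)&(P[...,2]<89)
uv=np.argwhere(m); sel=(uv[:,1]>270)&(uv[:,1]<430)&(uv[:,0]>240); uv=uv[sel]
q=P[uv[:,0],uv[:,1]]; r=cv2.minAreaRect(q[:,:2].astype(np.float32)); print(r, len(q), np.median(q[:,2])); print(cv2.boxPoints(r))
# dial ring
g=ok&(P[...,2]>99)&(P[...,2]<110)
for c,(u0,u1,v0,v1) in dict(dial=(310,385,280,345),btn=(350,382,345,378)).items():
    s=np.zeros_like(g); s[v0:v1,u0:u1]=1; q=P[g&s]; print(c,len(q),q.min(0),q.max(0),q.mean(0)); print(cv2.minEnclosingCircle(q[:,:2].astype(np.float32)))
# camera-colour centre of button
fr=f['frame'].astype(int); gm=(fr[...,1]>fr[...,0]+40)&(fr[...,1]>fr[...,2]+30)
s=np.zeros_like(g); s[290:400,300:390]=1
n,l,st,ce=cv2.connectedComponentsWithStats((gm&s).astype(np.uint8)); print(st,ce)
E
```

```text
hub [ 519.7 -263.7  103.8] [127 126 123]
btn [ 509.6 -362.9  106.6] [ 29 104  49]
green [ 458.3 -257.1   86.3] [ 26 105  48]
sw [ 470.1 -294.3   84. ] [150 147 137]
lw [ 479.5 -217.7   85.5] [146 143 134]
mark [ 489.2 -284.9  104.5] [131 129 120]
((565.2899169921875, -252.1716766357422), (299.40576171875, 257.0431823730469), 84.2466812133789) 9496 84.11626572141176
[[ 422.40863 -388.2367 ]
 [ 678.15704 -414.0042 ]
 [ 708.1712  -116.10666]
 [ 452.4228   -90.33914]]
dial 1870 [ 474.49751408 -307.48596968   99.14623711] [ 566.23678679 -215.88339349  106.84438476] [ 519.23345548 -264.70992057  103.22833206]
((520.728515625, -261.52349853515625), 46.678035736083984)
btn 260 [ 497.02231862 -375.98922513   99.28517625] [ 523.50450489 -347.30647239  109.38353058] [ 509.64432761 -363.02500959  105.57337776]
((510.54461669921875, -361.6456604003906), 14.345121383666992)
[[     0      0    640    400 255712]
 [   309    318      8      6     38]
 [   358    351     17     18    250]] [[319.45570407 199.32559285]
 [312.68421053 320.31578947]
 [365.844      359.528     ]]
```

View pics/sidez.png

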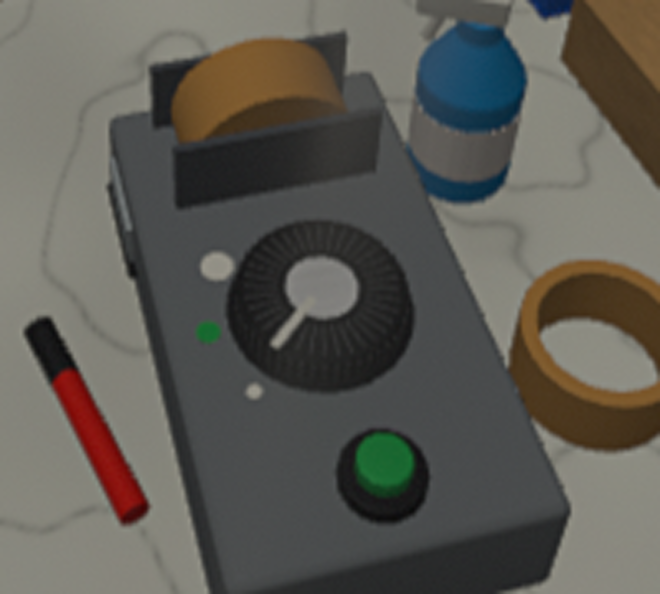

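```bash
python3 - <<'E'
from h import *
f=dict(np.load('pics/scene0.npz'))
for u,v in [(160,95),(170,115),(200,140),(215,45),(248,160),(270,175),(290,170),(249,190),(110,140)]: print(u,v,px(f,u,v).round(0))
w=dict(np.load('pics/wrist0.npz'))
print(px(w,580,100),px(w,350,60))
P=np.load('pics/P.npy')
for (u,v) in [(347,360),(352,368),(360,377),(372,376),(379,362)]: print(P[v,u].round(1))
p=np.array([526,-292,140])-[250.5,-572,193.4]
R=np.array([[-0.001,0.916,.401],[.001,.401,-.916],[-1,0,-.001]])
print(R.T@p, R.T@p/800)
E
```

```text
160 95 [ 433. -710.  167.]
170 115 [ 410. -715.   73.]
200 140 [ 454. -531.   54.]
215 45 [ 261. -577.  310.]
248 160 [ 510. -266.  104.]
270 175 [ 568. -133.  139.]
290 170 [ 504. -110.  123.]
249 190 [ 668. -126.  159.]
110 140 [ 702. -644.  161.]
[ 399.05834787 -702.67365337  173.17027499] [ 383.8723345  -553.241075     53.70604899]
[ 487.7 -342.6   84.9]
[ 489.6 -358.2   86.3]
[ 495.1 -376.2   87.5]
[ 511.9 -382.6   91.6]
[ 530.3 -367.9   96.6]
[  53.4045  364.638  -145.9511] [ 0.06675563  0.4557975  -0.18243888]
```

```bash
python3 -m inch '[[[0,0.2,-0.08],0,-1],[[0,0.456,-0.182],0,-1],[[0,0.456,-0.182],0,-1],[[0,0.456,-0.182],0,-1],[[0,0.456,-0.182],0,-1],[[0,0.456,-0.182],0,-1],[[0,0.456,-0.182],0,-1],[[0.03,0.456,-0.182],0,-1],[[0.067,0.456,-0.182],0,-1],[[0.067,0.456,-0.182],0,-1],[[0.067,0.456,-0.182],0,-1],[[0.067,0.456,-0.182],0,-1]]' 20
python3 - <<'E'
from h import *
for n in ['side','wrist']: save(n,n+'1')
E
```

```text
time_s: 1.35
position: [525.9, -294.4, 141.3]
ee_rot: [0.902, 1.375, -0.902]
wrist_force: [0.2, -0.7, -0.2]
opening: 0.004
```

View pics/side1.png

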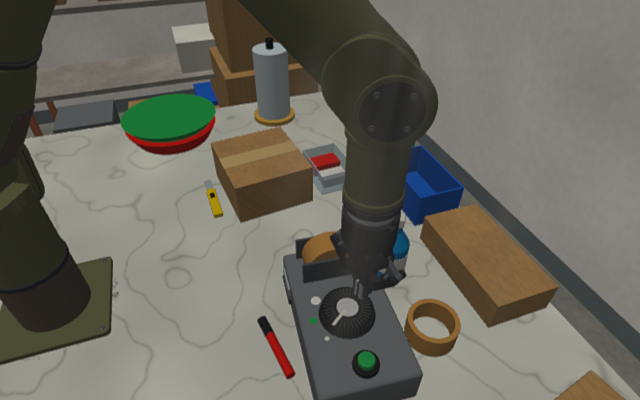

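View pics/wrist1.png

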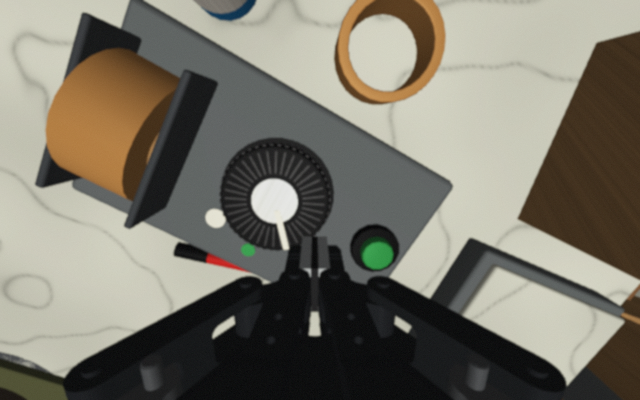

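```bash
python3 - <<'E'
from h import *
w=dict(np.load('pics/wrist1.npz'))
for n,(u,v) in dict(hub=(275,200),btn=(377,254),g=(248,250),lw=(215,218),mark=(286,247)).items(): print(n,px(w,u,v).round(1))
print(monitor.get_obs()['position'],monitor.get_obs()['wrist_force'])
E
python3 -m inch '[[[0.02,0,0],0,-1],[[0.035,0,0],0,-1],[[0.04,0,0],0,-1],[[0.043,0,0],0,-1],[[0.043,0,0],0,-1]]'
```

```text
hub [ 519.9 -261.1  103.3]
btn [ 510.5 -359.1  106.1]
g [ 457.6 -255.2   84.4]
lw [ 476.9 -217.3   86.2]
mark [ 484.7 -285.   104.4]
[ 526.24487048 -294.0022352   141.43958411] [-0.13664376  0.04403633  0.13509641]
time_s: 1.95
position: [526.3, -294.0, 107.0]
ee_rot: [0.902, 1.375, -0.901]
wrist_force: [-0.2, 0.4, 0.1]
opening: -0.0
```

```bash
python3 -m inch '[[[0.0025,0,0],0,-1],[[0.004,0,0],0,-1],[[0.004,0,0],0,-1]]'
```

```text
time_s: 2.25
position: [526.3, -294.0, 103.8]
ee_rot: [0.902, 1.375, -0.901]
wrist_force: [0.2, -0.5, -0.5]
opening: 0.001
```

```bash
python3 -m inch '[[[0.001,0,0],0,-1],[[0.001,0,0],0,-1],[[0.001,0,0],0,-1]]'
```

```text
time_s: 2.55
position: [526.3, -294.0, 103.0]
ee_rot: [0.902, 1.375, -0.901]
wrist_force: [-0.2, 0.0, 0.6]
opening: 0.002
```

```bash
python3 -m inch '[[[0.001,0,0],0,-1],[[0.001,0,0],0,-1],[[0.001,0,0],0,-1]]'
```

```text
time_s: 2.85
position: [526.3, -294.0, 102.2]
ee_rot: [0.902, 1.375, -0.901]
wrist_force: [-0.0, -0.0, -1.0]
opening: 0.002
```

```bash
python3 -m inch '[[[0.001,0,0],0,-1],[[0.001,0,0],0,-1]]'; python3 -m inch '[[[0.001,0,0],0,-1],[[0.001,0,0],0,-1]]'
python3 - <<'E'
from h import *
for n in ['side','wrist']: f=save(n,n+'2')
f=dict(np.load('pics/side2.npz'))
cv2.imwrite('pics/side2z.png',cv2.resize(f['frame'][220:400,250:450,::-1],None,fx=3.3,fy=3.3,interpolation=cv2.INTER_CUBIC))
print(monitor.get_obs()['wrist_force'])
E
```

```text
time_s: 3.05
position: [526.2, -293.9, 101.3]
ee_rot: [0.902, 1.375, -0.901]
wrist_force: [0.7, -0.4, -0.3]
opening: -0.002
time_s: 3.25
position: [526.1, -293.9, 100.4]
ee_rot: [0.902, 1.375, -0.901]
wrist_force: [-0.5, 0.3, -0.1]
opening: 0.001
[-0.17346654 -0.47318892 -0.54572885]
```

View pics/side2z.png

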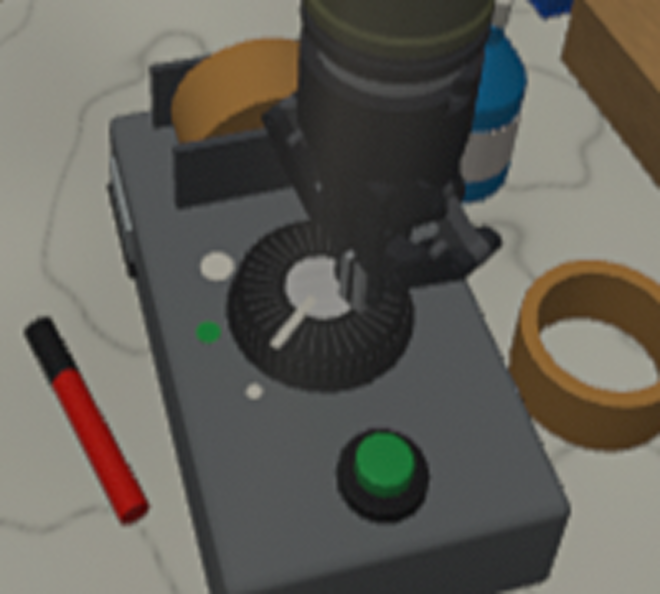

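```bash
python3 - <<'E'
from h import *
f=dict(np.load('pics/side2.npz')); w=dict(np.load('pics/wrist2.npz'))
def proj(f,X):
    c=f['R']@np.array(X)+f['t']; p=f['K']@c; return p[:2]/p[2]
for X in [(526,-294,100.4),(526,-294,104),(526,-294,120),(520,-262,104)]:
    a=proj(f,X); print(X,a,(a-[250,220])*3.3,proj(w,X))
for u,v in [(356,311),(358,309),(354,305),(357,306),(352,312)]: print(u,v,px(f,u,v))
print(f['R'].T@(-f['t']))
o=monitor.get_obs(); print(o['position'],o['joint_positions'])
E
```

```text
(526, -294, 100.4) [357.37210044 322.51939732] [354.32793144 338.31401117] [315.37073478 226.24429969]
(526, -294, 104) [357.51418556 321.28209078] [354.79681234 334.23089956] [315.39667124 228.22963366]
(526, -294, 120) [358.15755991 315.67945409] [356.91994772 315.7421985 ] [315.52438678 238.00575284]
(520, -262, 104) [346.77509608 307.09977027] [319.35781707 287.42924189] [268.48985233 218.28606161]
356 311 [ 517.13211905 -301.18203078  146.8985161 ]
358 309 [ 519.36478934 -302.85985541  153.41442451]
354 305 [ 516.1727356  -294.35523151  154.19193238]
357 306 [ 518.76020044 -299.70395166  157.39917292]
352 312 [ 525.1325318  -273.02448669  102.21563607]
[ 328.28192184 -644.7681013   700.21930747]
[ 526.22584626 -293.97163811  100.46825307] [ 0.50883489  0.77865168 -0.13329671  1.72177918  0.15437827  0.65032472
 -0.86983628]
```

View pics/wrist2.png

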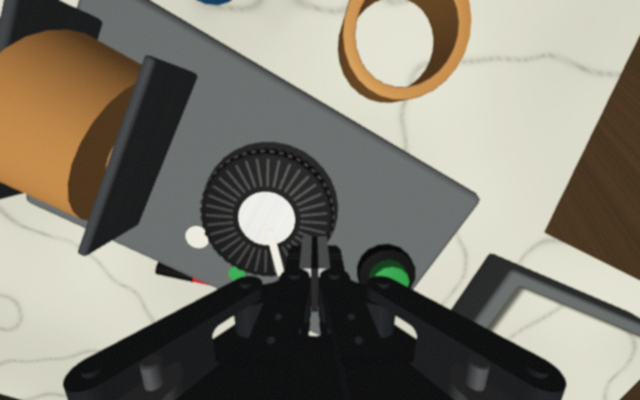

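```bash
python3 - <<'E'
from h import *
f=dict(np.load('pics/side2.npz'))
for v in range(300,330,2): print(v,[tuple(px(f,u,v).round(0).astype(int)) for u in (350,354,357,360,364)])
w=dict(np.load('pics/wrist2.npz'))
for u,v in [(305,240),(322,240),(305,260),(322,260),(314,300),(265,215)]: print(u,v,px(w,u,v).round(0))
E
```

```text
300 [(np.int64(531), np.int64(-250), np.int64(103)), (np.int64(515), np.int64(-294), np.int64(168)), (np.int64(518), np.int64(-299), np.int64(173)), (np.int64(519), np.int64(-307), np.int64(183)), (np.int64(523), np.int64(-311), np.int64(185))]
302 [(np.int64(530), np.int64(-254), np.int64(103)), (np.int64(515), np.int64(-295), np.int64(164)), (np.int64(518), np.int64(-299), np.int64(168)), (np.int64(520), np.int64(-306), np.int64(176)), (np.int64(525), np.int64(-308), np.int64(176))]
304 [(np.int64(527), np.int64(-259), np.int64(106)), (np.int64(516), np.int64(-294), np.int64(157)), (np.int64(517), np.int64(-301), np.int64(165)), (np.int64(521), np.int64(-304), np.int64(167)), (np.int64(526), np.int64(-308), np.int64(171))]
306 [(np.int64(526), np.int64(-261), np.int64(103)), (np.int64(516), np.int64(-296), np.int64(154)), (np.int64(519), np.int64(-300), np.int64(157)), (np.int64(522), np.int64(-303), np.int64(160)), (np.int64(526), np.int64(-309), np.int64(167))]
308 [(np.int64(525), np.int64(-265), np.int64(103)), (np.int64(516), np.int64(-296), np.int64(148)), (np.int64(518), np.
[... 2041 characters left out ...]
int64(534), np.int64(-302), np.int64(104))]
326 [(np.int64(511), np.int64(-297), np.int64(103)), (np.int64(517), np.int64(-300), np.int64(104)), (np.int64(522), np.int64(-301), np.int64(103)), (np.int64(527), np.int64(-303), np.int64(103)), (np.int64(533), np.int64(-305), np.int64(102))]
328 [(np.int64(509), np.int64(-301), np.int64(103)), (np.int64(516), np.int64(-302), np.int64(101)), (np.int64(520), np.int64(-305), np.int64(103)), (np.int64(526), np.int64(-305), np.int64(101)), (np.int64(533), np.int64(-306), np.int64(98))]
305 240 [ 534. -284.  147.]
322 240 [ 538. -292.  147.]
305 260 [ 534. -285.  168.]
322 260 [ 538. -292.  169.]
314 300 [ 521. -295.  175.]
265 215 [ 521. -259.  104.]
```

The fingertips image near z≈138 while the TCP reads 100, so there is no contact yet. I'll go down carefully and watch the force and the pictures.

```bash
python3 -m inch '[[[0.0025,0,0],0,-1],[[0.005,0,0],0,-1],[[0.0075,0,0],0,-1],[[0.01,0,0],0,-1],[[0.01,0,0],0,-1]]'
python3 - <<'E'
from h import *
f=save('side','side3')
for v in range(302,326,2): print(v,[tuple(int(a) for a in px(f,u,v)) for u in (354,357,360,364)])
o=monitor.get_obs(); print(o['wrist_force'],o['joint_efforts'].round(2) if hasattr(o['joint_efforts'],'round') else o['joint_efforts'])
E
```

```text
time_s: 3.85
position: [525.9, -293.9, 92.1]
ee_rot: [0.902, 1.376, -0.902]
wrist_force: [-0.3, -1.4, 0.4]
opening: 0.003
302 [(515, -294, 163), (517, -300, 170), (519, -306, 176), (523, -310, 179)]
304 [(515, -295, 157), (517, -300, 164), (518, -308, 173), (525, -309, 172)]
306 [(515, -295, 153), (518, -300, 158), (522, -301, 158), (526, -308, 165)]
308 [(516, -295, 147), (518, -301, 155), (523, -302, 153), (526, -308, 160)]
310 [(515, -297, 145), (518, -301, 149), (523, -302, 148), (527, -308, 154)]
312 [(516, -295, 137), (518, -302, 144), (523, -303, 143), (527, -308, 149)]
314 [(516, -296, 133), (518, -302, 140), (522, -304, 141), (528, -307, 142)]
316 [(525, -281, 102), (519, -301, 132), (525, -301, 130), (540, -288, 103)]
318 [(523, -285, 102), (527, -288, 105), (533, -288, 102), (538, -291, 103)]
320 [(521, -289, 102), (525, -291, 104), (530, -293, 103), (537, -294, 102)]
322 [(520, -292, 103), (524, -294, 103), (529, -295, 102), (535, -298, 103)]
324 [(518, -296, 102), (523, -297, 102), (527, -299, 103), (534, -301, 102)]
[-0.34468539  0.07636462 -0.19244869] [-1.000e-02 -5.443e+01 -4.600e-01 -1.195e+01  1.000e-02 -1.000e-02
 -0.000e+00]
```

```bash
python3 -m inch '[[[0.004,0,0],0,-1],[[0.008,0,0],0,-1],[[0.012,0,0],0,-1],[[0.016,0,0],0,-1],[[0.018,0,0],0,-1],[[0.018,0,0],0,-1]]'
python3 - <<'E'
from h import *
f=save('side','side4')
for v in range(308,332,2): print(v,[tuple(int(a) for a in px(f,u,v)) for u in (350,354,357,360,364)])
o=monitor.get_obs(); print(o['wrist_force'])
cv2.imwrite('pics/side4z.png',cv2.resize(f['frame'][220:400,250:450,::-1],None,fx=3.3,fy=3.3,interpolation=cv2.INTER_CUBIC))
E
```

```text
time_s: 4.5
position: [525.9, -293.8, 77.5]
ee_rot: [0.902, 1.376, -0.902]
wrist_force: [-0.2, 0.2, -0.1]
opening: -0.0
308 [(524, -266, 105), (516, -295, 147), (517, -303, 157), (519, -309, 164), (526, -308, 160)]
310 [(515, -284, 127), (516, -295, 142), (518, -302, 150), (519, -309, 159), (526, -309, 156)]
312 [(521, -273, 104), (515, -297, 140), (518, -301, 144), (523, -302, 143), (527, -308, 149)]
314 [(519, -277, 105), (515, -297, 134), (518, -303, 140), (523, -304, 139), (528, -307, 141)]
316 [(518, -280, 103), (516, -297, 128), (518, -302, 134), (523, -304, 134), (528, -308, 137)]
318 [(517, -282, 101), (517, -297, 122), (518, -303, 130), (523, -305, 130), (529, -307, 130)]
320 [(515, -286, 102), (517, -297, 117), (519, -304, 125), (523, -305, 125), (537, -294, 102)]
322 [(514, -290, 102), (520, -292, 103), (519, -303, 118), (529, -296, 103), (536, -298, 102)]
324 [(512, -293, 102), (518, -296, 103), (523, -298, 104), (528, -299, 102), (533, -302, 104)]
326 [(510, -299, 105), (517, -299, 103), (521, -302, 105), (527, -302, 101), (533, -304, 101)]
328 [(509, -301, 103), (515, -304, 104), (520, -304, 102), (525, -305, 101), (533, -305, 96)]
330 [(508, -304, 102), (514, -306, 102), (520, -305, 98), (525, -305, 95), (534, -304, 90)]
[ 0.39641674  0.26095085 -0.24898508]
```

View pics/side4z.png

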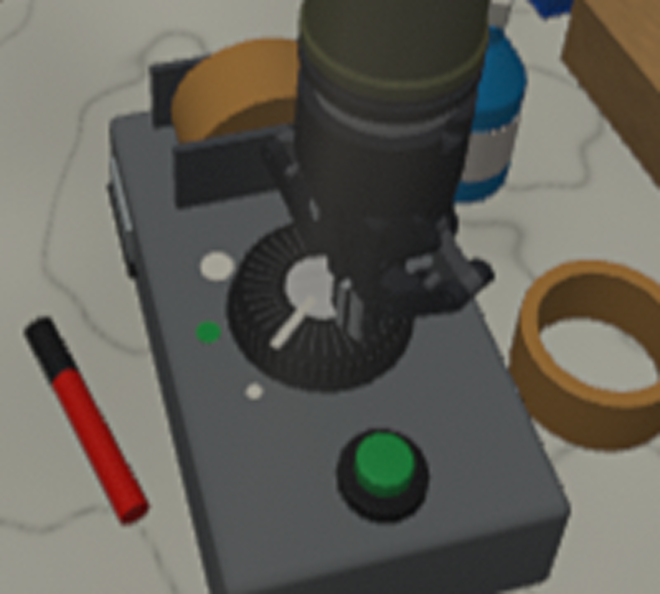

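```bash
python3 -m inch '[[[0.003,0,0],0,-1],[[0.006,0,0],0,-1],[[0.008,0,0],0,-1],[[0.008,0,0],0,-1]]'; python3 -m inch '[[[0.0025,0,0],0,-1],[[0.0025,0,0],0,-1]]'
```

```text
time_s: 4.95
position: [525.8, -293.8, 71.0]
ee_rot: [0.902, 1.376, -0.902]
wrist_force: [0.2, -0.2, 0.1]
opening: 0.004
time_s: 5.15
position: [525.6, -293.7, 68.7]
ee_rot: [0.902, 1.377, -0.902]
wrist_force: [0.0, -0.7, 0.0]
opening: -0.002
```

```bash
python3 -m inch '[[[0.0015,0,0],0,-1],[[0.0015,0,0],0,-1]]'
```

```text
time_s: 5.35
position: [525.5, -293.6, 67.4]
ee_rot: [0.902, 1.377, -0.902]
wrist_force: [0.3, 0.2, -0.3]
opening: -0.002
```

```bash
python3 -m inch '[[[0.0015,0,0],0,-1],[[0.0015,0,0],0,-1]]'
```

```text
time_s: 5.55
position: [525.8, -293.7, 66.8]
ee_rot: [0.902, 1.376, -0.902]
wrist_force: [-0.7, -0.3, 3.3]
opening: -0.002
```

```bash
python3 - <<'E'
from h import *
from scipy.spatial.transform import Rotation as Ro
o=monitor.get_obs(); p=np.array(o['position']); R=Ro.from_rotvec(o['ee_rot']).as_matrix(); print(p,o['wrist_force'],R.round(3))
c=np.array([520,-262.5])
for a in np.arange(0.1,0.75,0.1):
    r=p[:2]-c; q=c+np.array([[np.cos(a),np.sin(a)],[-np.sin(a),np.cos(a)]])@r
    print(round(a,2),(R.T@np.r_[q-p[:2],65.3-p[2]]/800).round(4),a/2)
E
```

```text
[ 525.76932645 -293.72926316   66.76534654] [-0.65646149 -0.32585995  3.28302089] [[-0.     0.917  0.399]
 [ 0.     0.399 -0.917]
 [-1.    -0.    -0.   ]]
0.1 [ 0.0018 -0.0038 -0.0011] 0.05
0.2 [ 0.0018 -0.0075 -0.0026] 0.1
0.3 [ 0.0018 -0.011  -0.0044] 0.15000000000000002
0.4 [ 0.0018 -0.0144 -0.0065] 0.2
0.5 [ 0.0018 -0.0174 -0.009 ] 0.25
0.6 [ 0.0018 -0.0203 -0.0118] 0.3
0.7 [ 0.0018 -0.0228 -0.0149] 0.35000000000000003
```

```bash
python3 -m inch '[[[0.0018,0,0],0,-1],[[0.0018,0,0],0,-1],[[0.0018,-0.0038,-0.0011],0.05,-1],[[0.0018,-0.0075,-0.0026],0.1,-1],[[0.0018,-0.011,-0.0044],0.15,-1]]'
python3 - <<'E'
from h import *
f=save('side','side5')
cv2.imwrite('pics/side5z.png',cv2.resize(f['frame'][220:400,250:450,::-1],None,fx=3.3,fy=3.3,interpolation=cv2.INTER_CUBIC))
from scipy.spatial.transform import Rotation as Ro
o=monitor.get_obs(); p=np.array(o['position']); R=Ro.from_rotvec(o['ee_rot']).as_matrix(); print(p,o['wrist_force'],R.round(3))
c=np.array([520,-262.5])
for a in np.arange(0.1,0.45,0.1):
    r=p[:2]-c; q=c+np.array([[np.cos(a),np.sin(a)],[-np.sin(a),np.cos(a)]])@r
    print(round(a,2),(R.T@np.r_[q-p[:2],65.3-p[2]]/800).round(4),a/2)
E
```

```text
time_s: 6.05
position: [518.3, -294.5, 66.6]
ee_rot: [1.131, 1.254, -1.128]
wrist_force: [0.5, 1.0, 6.9]
opening: 0.003
[ 517.69248922 -294.5271561    66.64485194] [0.66676235 0.88410965 6.92605225] [[ 0.003  0.995  0.102]
 [-0.001  0.102 -0.995]
 [-1.     0.003  0.002]]
0.1 [ 0.0017 -0.0039 -0.0009] 0.05
0.2 [ 0.0017 -0.0077 -0.0022] 0.1
0.3 [ 0.0016 -0.0114 -0.0038] 0.15000000000000002
0.4 [ 0.0016 -0.0148 -0.0058] 0.2
```

View pics/side5z.png

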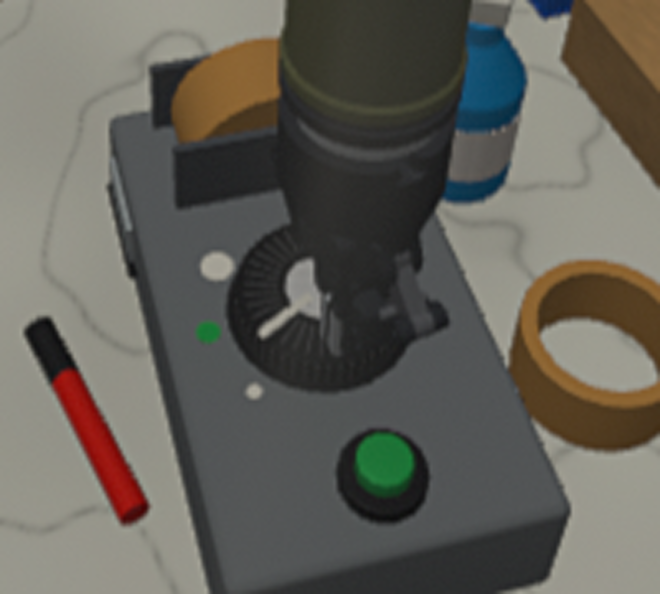

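The dial follows the finger: in the zoomed view the pointer end went from (275,345) to (262,333). I'll carry on, then lift.

```bash
python3 -m inch '[[[0.0018,-0.0039,-0.0009],0.05,-1],[[0.0018,-0.0077,-0.0022],0.1,-1],[[0.0018,-0.0114,-0.0038],0.15,-1],[[0.0018,-0.0132,-0.0048],0.175,-1],[[0.0018,-0.0132,-0.0048],0.175,-1]]'
python3 - <<'E'
from h import *
f=save('side','side6')
cv2.imwrite('pics/side6z.png',cv2.resize(f['frame'][220:400,250:450,::-1],None,fx=3.3,fy=3.3,interpolation=cv2.INTER_CUBIC))
print(monitor.get_obs()['position'],monitor.get_obs()['wrist_force'])
E
```

```text
time_s: 6.6
position: [508.1, -292.6, 66.6]
ee_rot: [1.391, 1.074, -1.386]
wrist_force: [1.2, 0.1, 8.8]
opening: -0.002
[ 508.20440185 -292.70032426   66.64363352] [0.36795658 0.63501983 8.95650117]
```

View pics/side6z.png

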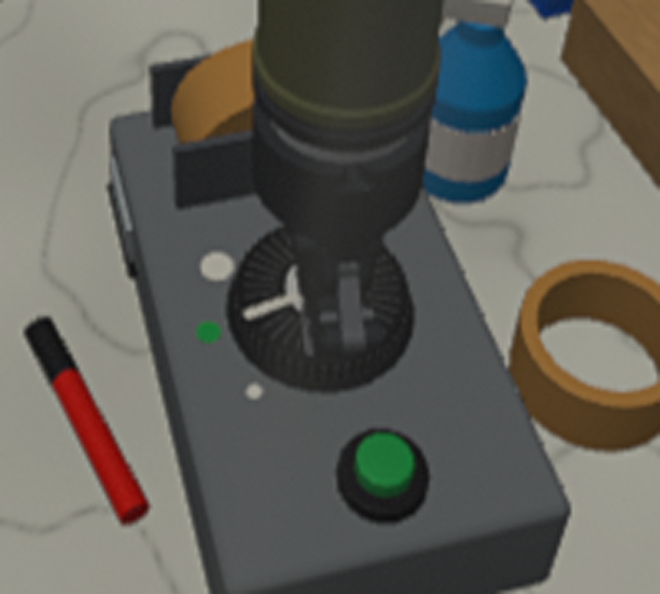

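```bash
python3 -m inch '[[[-0.01,0,0],0,-1],[[-0.025,0,0],0,-1],[[-0.025,0,0],0,-1]]'
python3 - <<'E'
from h import *
f=save('side','side7')
cv2.imwrite('pics/side7z.png',cv2.resize(f['frame'][220:400,250:450,::-1],None,fx=3.3,fy=3.3,interpolation=cv2.INTER_CUBIC))
P=px(f,325,315); print(P, )
d=np.array([520,-262.5]); a=P[:2]-d; print('mark ang vs green', np.angle(complex(*a)/complex(*(np.array([458,-256.2])-d))))
from scipy.spatial.transform import Rotation as Ro
o=monitor.get_obs(); p=np.array(o['position']); R=Ro.from_rotvec(o['ee_rot']).as_matrix(); print(p,R.round(3))
print(R.T@(np.array([510.2,-361,p[2]])-p)/800, o['wrist_force'])
E
```

```text
time_s: 6.95
position: [509.2, -293.3, 88.4]
ee_rot: [1.391, 1.072, -1.384]
wrist_force: [-0.6, 0.5, 0.0]
opening: 0.003
[ 479.31365094 -264.02072101  103.24716214]
mark ang vs green 0.13862462830370736
[ 508.73915125 -293.0070146    87.64650071] [[ 0.008  0.969 -0.246]
 [-0.004 -0.245 -0.969]
 [-1.     0.009  0.002]]
[0.00036253 0.0226346  0.08194136] [ 0.41421997 -0.47189243 -0.00144715]
```

View pics/side7z.png

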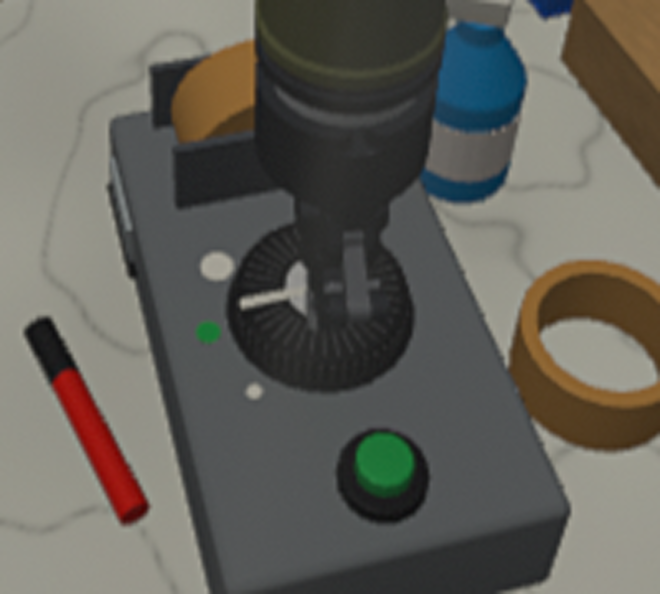

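```bash
python3 -m inch '[[[0,0.0226,0.082],0,-1],[[0,0.0226,0.082],0,-1],[[0,0.0226,0.082],0,-1],[[0.005,0.0226,0.082],0,-1],[[0.015,0.0226,0.082],0,-1],[[0.015,0.0226,0.082],0,-1]]'
python3 - <<'E'
from h import *
f=save('side','side8')
cv2.imwrite('pics/side8z.png',cv2.resize(f['frame'][220:400,250:450,::-1],None,fx=3.3,fy=3.3,interpolation=cv2.INTER_CUBIC))
w=save('wrist','wrist8')
P=px(f,323,312); d=np.array([520,-262.5]); a=P[:2]-d; print(P,'mark ang vs green', np.angle(complex(*a)/complex(*(np.array([458,-256.2])-d))))
f0=dict(np.load('pics/side0.npz'));P=px(f0,333,324);a=P[:2]-d; print(P,'mark0 ang vs green', np.angle(complex(*a)/complex(*(np.array([458,-256.2])-d))))
print(monitor.get_obs()['position'],monitor.get_obs()['wrist_force'])
E
```

```text
time_s: 7.6
position: [509.6, -358.5, 74.3]
ee_rot: [1.39, 1.078, -1.384]
wrist_force: [-1.0, 0.7, 0.7]
opening: -0.002
[ 477.61914172 -258.74493746  105.51061475] mark ang vs green 0.012893305403105121
[ 485.74121249 -284.84012555  103.24039343] mark0 ang vs green 0.6791147985924262
[ 510.21250878 -359.65862144   75.32012607] [ 0.90974721 -0.59161544 -0.68178199]
```

View pics/side8z.png

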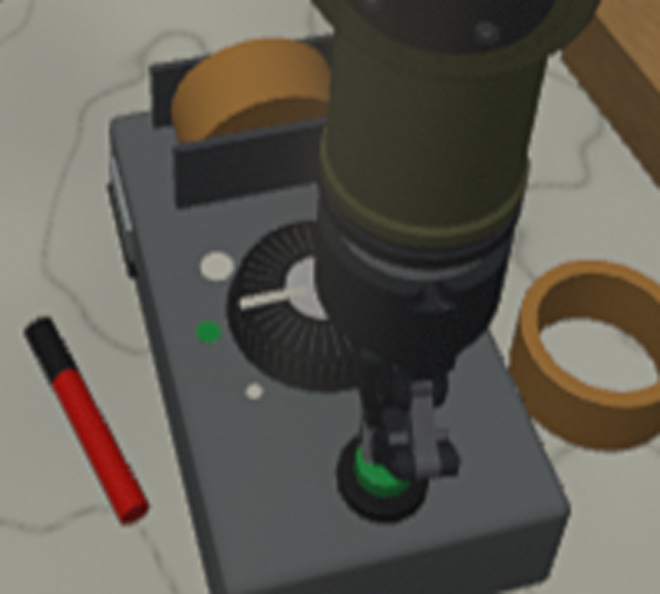

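View pics/wrist8.png

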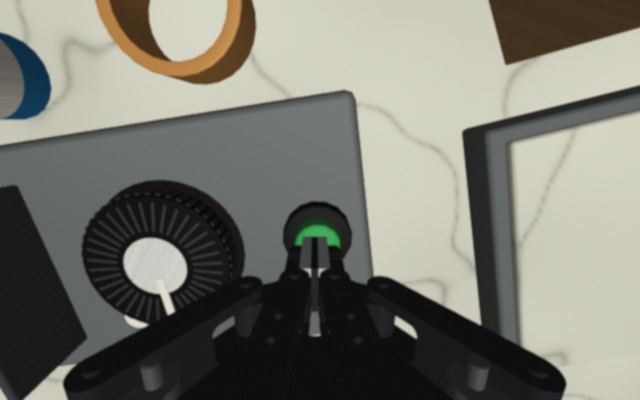

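The dial mark now points at the green dot, within about 0.01 rad, and the finger is over the button. Next is the press.

```bash
python3 -m inch '[[[0.005,0,0],0,-1],[[0.009,0,0],0,-1],[[0.012,0,0],0,-1],[[0.015,0,0],0,-1],[[0.0165,0,0],0,-1],[[0.0165,0,0],0,-1],[[0.0165,0,0],0,-1]]'
```

```text
time_s: 8.4
position: [510.7, -359.2, 63.7]
ee_rot: [1.391, 1.075, -1.382]
wrist_force: [-1.7, 2.6, 13.2]
opening: 0.002
```

```bash
python3 -m inch '[[[0.001,0,0],0,-1],[[0.001,0,0],0,-1]]'
python3 - <<'E'
from h import *
f=save('side','side9')
cv2.imwrite('pics/side9z.png',cv2.resize(f['frame'][220:400,250:450,::-1],None,fx=3.3,fy=3.3,interpolation=cv2.INTER_CUBIC))
print(monitor.get_obs()['position'],monitor.get_obs()['wrist_force'])
E
```

```text
time_s: 8.6
position: [510.7, -359.1, 63.8]
ee_rot: [1.391, 1.075, -1.382]
wrist_force: [-1.0, 1.8, 9.1]
opening: -0.0
[ 510.71633386 -359.15716309   63.78988695] [-1.94505577  1.11710874  8.27429168]
```

View pics/side9z.png

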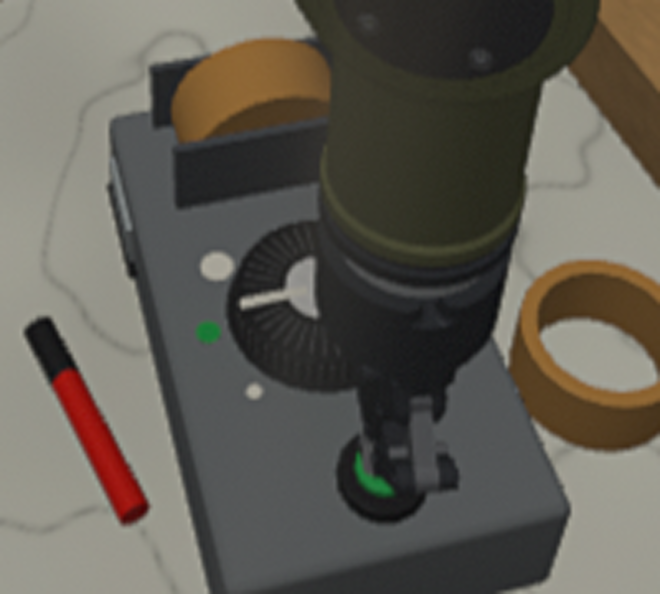

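```bash
python3 -m inch '[[[-0.01,0,0],0,-1],[[-0.04,0,0],0,-1],[[-0.1,0,0],0,-1],[[-0.15,0,0],0,-1],[[-0.15,0,0.1],0,-1],[[-0.15,0,0.15],0,-1],[[-0.15,0,0.15],0,-1],[[-0.15,0,0.15],0,-1],[[-0.15,0,0.15],0,-1]]'
python3 - <<'E'
from h import *
f=save('side','side10')
cv2.imwrite('pics/side10z.png',cv2.resize(f['frame'][220:400,250:450,::-1],None,fx=3.3,fy=3.3,interpolation=cv2.INTER_CUBIC))
f0=dict(np.load('pics/side0.npz'))
def cloud(f):
    v,u=np.mgrid[:400,:640]; z=f['z_map'];K=f['K']
    return (np.stack([(u-K[0,2])/K[0,0]*z,(v-K[1,2])/K[1,1]*z,z],-1)-f['t'])@f['R']
P=cloud(f)
fr=f['frame'].astype(int); gm=(fr[...,1]>fr[...,0]+40)&(fr[...,1]>fr[...,2]+30)
s=np.zeros_like(gm); s[345:378,350:384]=1; q=P[gm&s]; print('btn',len(q),q.mean(0),np.median(q[:,2]), np.argwhere(gm&s).mean(0))
d=np.array([520,-262.5]); a=px(f,323,312)[:2]-d; print('mark vs green',np.angle(complex(*a)/complex(*(np.array([458,-256.2])-d))))
o=monitor.get_obs(); print(o['time_s'],o['position'],o['wrist_force'])
E
```

```text
time_s: 9.55
position: [480.2, -475.0, 183.5]
ee_rot: [1.393, 1.076, -1.383]
wrist_force: [-0.1, 0.9, 0.4]
opening: -0.005
btn 273 [ 508.75330153 -363.92322209  108.59248875] 105.7895967554568 [360.12820513 365.93406593]
mark vs green -0.03535959636744348
9.6 [ 481.0130883  -473.73122817  183.52305148] [ 0.07533033 -0.45097721 -0.1783891 ]
```

View pics/side10.png

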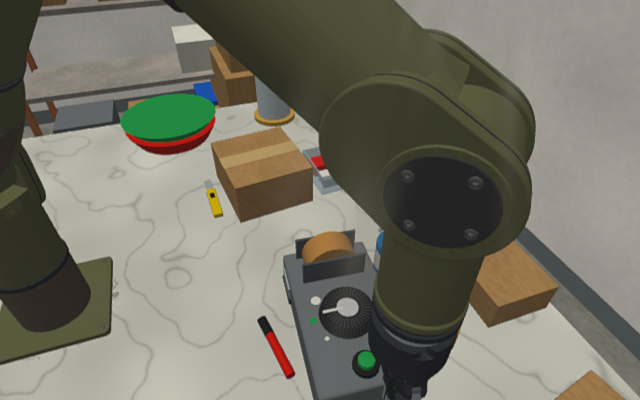

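View pics/side10z.png

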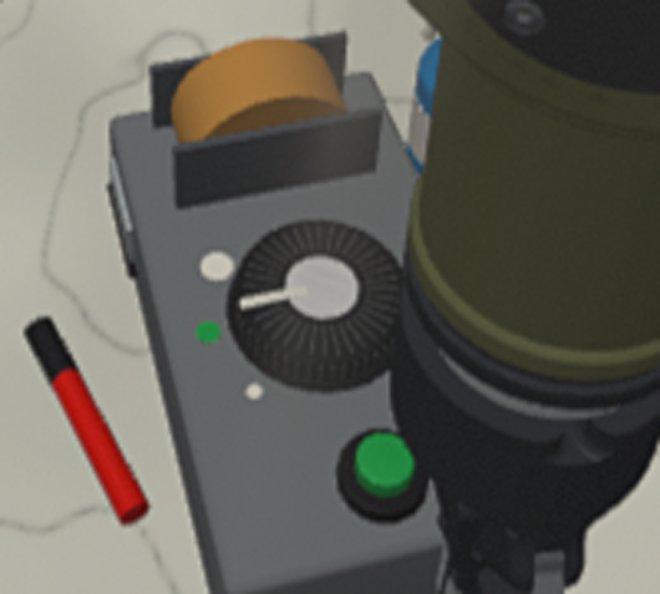

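```bash
python3 - <<'E'
from h import *
print(np.round(monitor.get_obs()['qd'],3)); print(ticket.sign_off())
E
```

```text
[-0.019 -0.004 -0.014  0.004 -0.    -0.001  0.001]
the job is handed in; nothing more can be done
None
```

I turned the dial one step clockwise to the green dot, pressed the green feed button fully down and let it come up. I handed the job in at about 9.6 s; no verdict was reported.

- **Dial:** I used the shut fingertips at about 7–9 N, roughly 32 mm from the axis, in one stroke done in two moves. In the last picture the pointer is within about 0.04 rad of the green-dot direction. That is the accuracy of picking pixels by hand.
- **Button:** It met a firm stop at 8–13 N, about 6 mm below its raised height, and looked level with its collar in the picture. It was up again after the finger lifted.
- **Everything else:** The dispenser, marker, cutter and carton are where they were in the first picture. The arm partly or wholly hid the bottle, tub and spare tape roll in the last picture. I did not check those three afterwards, but the tool went nowhere near them. The wrist force was near zero and the arm was clear.
- **Disagreement:** The reported tool height was about 37 mm lower than the true fingertip height. The TCP read about 67 mm when the fingertip touched the 104 mm dial top, and the depth pictures showed the same gap. I went by contact force and depth instead of the reported height.

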